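# Open the gold paint pot and park its lid on the sloping rest

## Robot

A 6-joint arm with a two-finger parallel gripper is mounted at the origin on the work surface. World frame = base frame: x ahead of the robot, y to its left, z up, the work surface at z = 0. Lengths are in m, angles in rad, forces in N, time in s.
With the tool pointing down it reaches from about 0.325 to 0.9 m from the base axis. Payload 6.1 kg.
Tool frame: the origin (TCP) lies at the centre of the arm's flange, where the gripper is bolted on; the fingertips stand 182 mm ahead of it and the grasp point (between the pads) lies 164 mm ahead of it; z points along the fingers, y is the line along which they close (so a half turn about z gives the same grasp; the last joint's range is limited). The gripper opens to 87 mm and grips with 3 to 60 N. Pads are 19 mm wide; open, the fingers measure 117 mm over their backs; the gripper's body (75 mm by 190 mm) begins 51 mm behind the grasp point.
Start: joints at [-1.359, 0.22, 1.526, -0, 1.395, -0.126], TCP at [0.207, -0.59, 0.405] pointing down, gripper open.
Joint ranges: [-2.98, 2.98], [-0.91, 2.08], [0.09, 2.57], [-1.24, 4.39], [0.2, 2.65], [-2.68, 2.68]. Speed limits (rad/s): [2.57, 2.57, 3.01, 3.14, 3.14, 3.14].

## Interface

Orientations are given as a unit quaternion [w, x, y, z].
In Python, from plant import * gives the robot as it stands. The module is installed in compiled form; this text tells all that it offers.
- The arm moves only by the tool move_arm, never from a script. Its argument "increments" is a list of rows, each an object of numbers: "dx", "dy", "dz": the shift along the tool's x, y, z in cm; "wx", "wy", "wz": the turn, a rotation vector about the tool's x, y, z in degrees; "fingers": the finger opening in cm, from 0 to 8.7. In form: [{"dx": .., "dy": .., "dz": .., "wx": .., "wy": .., "wz": .., "fingers": ..}, ...]. A call has exactly 10 rows; each row shifts and turns the commanded pose from where the row before left it, along the tool's axes as they then stand; what a row does not reach is not made up. A row lasts 1/10 s, in which the tool goes at most 50 mm and 8.59 degrees, less where a joint would pass 70% of its speed; a pose out of reach is approached as far as the arm can. A call is refused whole if a number of a shift passes 5 or a number of a turn 8.59, either way. A call with a gripper value outside its range is refused whole. The fingers move at their own pace and stop on an object; "force" is the grip in N (left out, the last holds). Time passes only in rows, so rows that do not move let the fingers close, or fill a call up. It gives the time, the measured TCP pose, the force, the opening and the grip force at its end, in the units of the state.
- read_state(): the state, without advancing time (a new reading comes with each control period).
- get_image(name): name is "scene" or "side" or "wrist"; returns the picture (480x640x3 uint8, red, green, blue); there is no depth.
- camera_model(name): a dict with "mtx" (3x3 intrinsics, pixels), "dist_coeffs" ([k1, k2, p1, p2, k3] as OpenCV has them; the pictures are not rectified), "rvec" (rotation vector, rad) and "tvec" (3), from world to camera coordinates, as OpenCV has them. Camera axes: x right, y down, z forward; pixel columns grow to the right and rows downward; lengths in m; the calibration is good to about 2 mm. A picture is of the moment at which its call begins: read the wrist's pose just before it. camera_model takes no time and is no camera call; for the wrist camera it gives the pose at the moment of the call.
- hand_in(): hands the job in; it is judged then, once.
The state is a dict: "time": time; "joints": joint angles; "joint_vel": joint speeds; "tau": joint torques, N m; "position": TCP position; "tool_rot": TCP orientation; "contact_force": force on the tool from outside, world axes, zero at the start; "wrist_torque": the same for the moment, N m; "finger_gap": finger opening in m; "gripper_force": force on a finger pad.
Only numpy, scipy, OpenCV 4.12 (cv2) and the standard library are available. Lean on these libraries where they do the work, as an engineer would, in place of code of your own. Each camera call takes 0.05 s, during which the arm holds its last target. There are 200 camera calls.

## Task

Open the gold paint pot: lift its lid by the knob, lay it gently on the uppermost part of the sloping lid rest's two rails, well short of the red stop, and let go of it there. The stop is adjustable and may be set anywhere along its travel; push the lid down along the rails until its edge goes under the red lip and bears firmly against the stop, roughly centred on it, without shoving the rest along the table. Leave the pots, the blue lid and everything else where they stand.

Things in the scene. Friction and masses are not known exactly. Their poses are not given: they have to be found in the camera images.
- gold_lid: Loose stoneware lid: locating disc below (radius 45, height 8), flange (radius 56, from 8 to 14), neck (radius 8, from 14 to 28), cylindrical gold knob (diameter 28, from 28 to 46 above the origin). About 0.25 kg. Origin: centre of the underside of the locating disc; z along the knob. On its pot the origin is 62 above the pot's. Gold ring on top.
- gold_pot: White stoneware pot with a gold band and gold paint inside, outer radius 53, height 70, mouth radius 48, 0.7 kg, loose. Origin: centre of its underside.
- blue_lid: Lid of the same shape as the gold lid, with blue knob and top, on the blue pot. To be left alone. Origin: centre of the underside of its locating disc.
- blue_pot: Same pot with a blue band, to be left closed. Origin: centre of its underside.
- rest: Wooden lid rest, loose, about 1.6 kg; slides if pushed with over about 7 N. Base plate 230 (x, from -125 to 105) by 110 (y) by 12; above it two rails 10 wide, 210 long, centred at y = -30 and +30, their tops in a plane that falls 12 degrees towards the rest's +x, 58 above the table over the origin. Origin: on the base's underside.
- bracket: Steel bar at the rails' low end; carries a red stop, set anywhere from x = 0 to -25 (its uphill face) and stiff: feel for it. Stop 100 wide, 24 over the rails; lip 50 wide overhangs 14 uphill, underside 20 up. Origin: at rail-top height, mid-width. x: down the slope, y: across, z: square to the rails. Rails: x = -195 to +15. Lid home: origin at (-56 to -81, 0, 0).
- water: Water bottle, radius 32, height 200. Bystander. Origin: centre of its underside.
- paint_jar: Gold paint jar with black cap, radius 36, height 150. Bystander. Origin: centre of its underside.
- dish: White dish with gold paint, radius 85, height 15. Bystander. Origin: centre of its underside.
- tape: Roll of masking tape lying flat, radius 45, height 24. Bystander. Origin: centre of its underside.
- stencil_brush: Brush lying on the table, handle to its -x, origin under its middle. Bystander.
Not all that is in view belongs to the job. Leave any black or purple look-alike of the gold_lid alone.

How it is judged:
By the outcome, as a careful person would: the job done as asked, in the order asked, and still so for the second after the job is handed in, with the robot touching nothing.
It also fails if it takes over 64 s, if anything falls off the work surface, if the arm or the gripper's body presses on something with over 40 N, if the wrist force passes 120 N, or if a joint passes its speed limit or range.

## Working session

There is one attempt and no reset: what is moved stays moved. The work goes in short steps, Python scripts to look and compute and a tool call to move; the robot and the scene stay as the last step left them, time stands still between calls to the robot, and variables do not carry over. Pictures are saved under pics/ and viewed, at most 10 in all, crops included, and the job is handed in when it is done.

Besides the shell and the picture viewer there is one more tool, called after ">>>" by a JSON object that holds its "api" and its "payload", one argument or row to a line. move_arm: Moves the arm, as the interface text tells. Its arguments: {"type":"object","properties":{"increments":{"type":"array","items":{"type":"object","properties":{"dx":{"type":"number"},"dy":{"type":"number"},"dz":{"type":"number"},"wx":{"type":"number"},"wy":{"type":"number"},"wz":{"type":"number"},"fingers":{"type":"number"}}}},"force":{"type":"number"}},"required":["increments"]}

```bash
mkdir -p pics
cat > h.py <<'E'
from plant import *
import numpy as np, cv2
from scipy.spatial.transform import Rotation as R
def snap(n,f):
    m=camera_model(n); im=get_image(n); cv2.imwrite('pics/'+f,im[:,:,::-1]); np.savez('pics/'+f+'.npz',**{k:np.array(v) for k,v in m.items()}); return im,m
def ray(m,px):
    p=cv2.undistortPoints(np.array(px,float).reshape(-1,1,2),np.array(m['mtx']),np.array(m['dist_coeffs'])).reshape(-1,2)
    Rm=cv2.Rodrigues(np.array(m['rvec'],float))[0]; o=-Rm.T@np.array(m['tvec']).reshape(3)
    d=np.c_[p,np.ones(len(p))]@Rm; return o,d
def onz(m,px,z):
    o,d=ray(m,px); return o+d*((z-o[2])/d[:,2])[:,None]
def proj(m,P):
    return cv2.projectPoints(np.array(P,float).reshape(-1,1,3),np.array(m['rvec'],float),np.array(m['tvec'],float),np.array(m['mtx']),np.array(m['dist_coeffs']))[0].reshape(-1,2)
def tri(m1,p1,m2,p2):
    o1,d1=ray(m1,p1);o2,d2=ray(m2,p2);out=[]
    for a,b in zip(d1,d2):
        s=np.linalg.lstsq(np.c_[a,-b],o2-o1,rcond=None)[0]; A=o1+a*s[0];B=o2+b*s[1]; out.append(np.r_[(A+B)/2,np.linalg.norm(A-B)])
    return np.array(out)
E
python3 - <<'E'
from h import *
print(read_state())
for n in('scene','side'):
    im,m=snap(n,n+'0.png'); o,d=ray(m,[[320,240]]);print(n,o,d)
E
```

```text
{'time': 0.0, 'joints': array([-1.35911186e+00,  2.21237663e-01,  1.52759787e+00,  1.57132755e-06,
        1.39464822e+00, -1.26120350e-01]), 'joint_vel': array([ 0.00049667,  0.00186389,  0.00082848, -0.00013048,  0.00083677,
       -0.00113684]), 'tau': array([-1.19163665e-04, -4.94606245e+01, -3.87377322e+01,  6.98520709e-02,
        5.71840466e-02, -1.41831638e-04]), 'position': array([ 0.20706577, -0.58943037,  0.40363676]), 'tool_rot': array([-9.44717673e-04,  9.85769449e-01,  1.68100265e-01, -3.96675583e-05]), 'contact_force': array([-0.15956002, -0.20533528, -1.16659554]), 'wrist_torque': array([-0.03127395,  0.02356725, -0.0292608 ]), 'gripper_force': 0.0, 'finger_gap': 0.08689285102506272}
scene [1.26173875 0.59573375 1.35623218] [[-0.45025829 -0.39901039 -0.79880297]]
side [0.11247494 0.66018654 0.83001478] [[ 0.38789677 -0.60143346 -0.6984454 ]]
```

View pics/scene0.png

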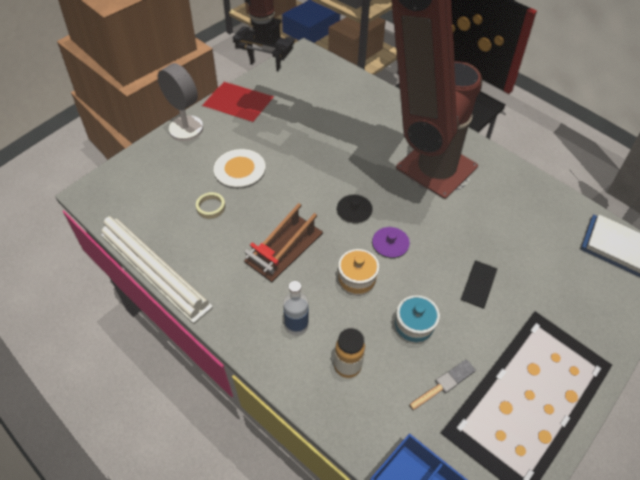

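View pics/side0.png

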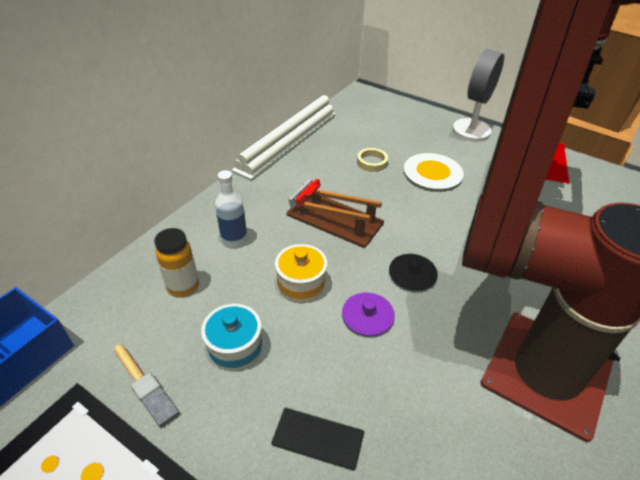

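The scene view shows the gold pot at about (358,265), with the rest at about (285,240) and its red stop at (263,252). In the side view the pot is at (302,265), the stop at (307,192) and the high rail ends at (380,205). Next I zoom in on the rest and measure the lid.

Run:
```python
from h import *
a=cv2.imread('pics/scene0.png');b=cv2.imread('pics/side0.png')
ca=cv2.resize(a[195:285,240:330],(400,400),interpolation=cv2.INTER_CUBIC)
cb=cv2.resize(b[165:255,280:390],(400,327),interpolation=cv2.INTER_CUBIC)
o=np.zeros((400,800,3),np.uint8);o[:,:400]=ca;o[:327,400:]=cb;cv2.imwrite('pics/z1.png',o)
ms={n:np.load('pics/%s0.png.npz'%n) for n in('scene','side')}
def gold(im,box):
    h=cv2.cvtColor(im,cv2.COLOR_BGR2HSV);k=cv2.inRange(h,(10,120,120),(30,255,255));z=np.zeros_like(k);x0,y0,x1,y1=box;z[y0:y1,x0:x1]=k[y0:y1,x0:x1]
    c=max(cv2.findContours(z,cv2.RETR_EXTERNAL,cv2.CHAIN_APPROX_NONE)[0],key=cv2.contourArea)
    return c,cv2.fitEllipse(c)
cs,es=gold(a,(325,240,395,283));cd,ed=gold(b,(265,235,340,285))
print(es,ed)
p=tri(ms['scene'],[es[0]],ms['side'],[ed[0]]);print('ringcentre',p)
for n,e in(('scene',es),('side',ed)): print(onz(ms[n],[e[0]],.076))
c=p[0,:3]
for n in ms: print(n,proj(ms[n],[c,c+[0,0,.032]]))
```

```text
((358.40411376953125, 265.2836608886719), (27.152353286743164, 33.52494812011719), 97.09687042236328) ((300.71875, 262.4662170410156), (32.367008209228516, 44.78279495239258), 89.1224594116211)
ringcentre [[0.52968644 0.08844682 0.07079219 0.00082379]]
[[0.5328747  0.09092223 0.076     ]]
[[0.52682324 0.0918788  0.076     ]]
scene [[358.33859183 265.14777686]
 [359.10324117 258.40605781]]
side [[300.5857096  262.60335393]
 [300.42158579 252.26813703]]
```

View pics/z1.png

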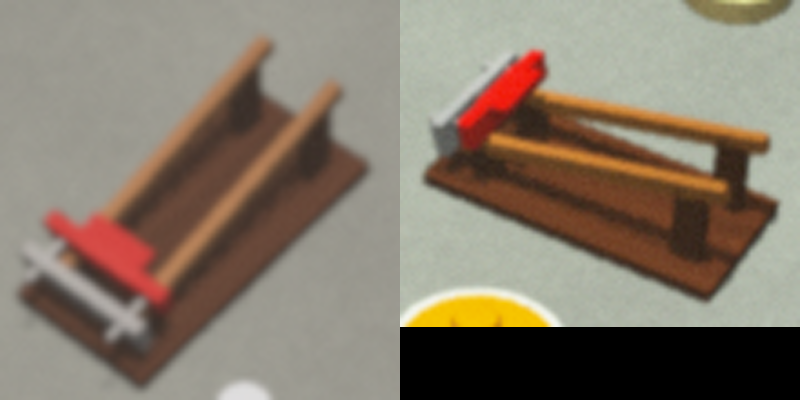

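Run:
```python
from h import *
ms={n:np.load('pics/%s0.png.npz'%n) for n in('scene','side')}
s=ms['scene'];d=ms['side']
print(onz(s,[[245,261.4],[272.2,281.2],[322.8,232.1],[300.8,216.4]],.012))
print(onz(d,[[287.4,214],[364.7,246.1],[383.7,221.9]],.012))
print(tri(s,[[299.6,204.5],[315.4,214.8],[299.6,204.5],[315.4,214.8]],d,[[369.4,216.7],[380.9,204.1],[380.9,204.1],[369.4,216.7]]))
st=read_state();T=R.from_quat(st['tool_rot'],scalar_first=True);print(T.as_matrix())
m=camera_model('wrist');o,dd=ray(m,[[320,240]]);print('cam in tool',T.inv().apply(o-st['position']),T.inv().apply(dd))
```

```text
[[ 0.70690893 -0.18206209  0.012     ]
 [ 0.70143655 -0.07684041  0.012     ]
 [ 0.47661807 -0.08941573  0.012     ]
 [ 0.47724392 -0.17902885  0.012     ]]
[[ 0.68931308 -0.07598239  0.012     ]
 [ 0.46630138 -0.08838279  0.012     ]
 [ 0.47008323 -0.19197559  0.012     ]]
[[ 0.48692752 -0.16475897  0.05985495  0.03785287]
 [ 0.47331994 -0.1313006   0.09016285  0.04592537]
 [ 0.48056983 -0.18017955  0.07238663  0.00386586]
 [ 0.47920239 -0.11853412  0.07556564  0.00585738]]
[[ 9.43476630e-01  3.31438852e-01 -3.68499939e-04]
 [ 3.31438976e-01 -9.43475042e-01  1.74657894e-03]
 [ 2.31213621e-04 -1.76999165e-03 -9.99998407e-01]]
cam in tool [0.08061063 0.00097209 0.01928771] [[-0.30041476  0.00981956  0.95386497]]
```

Run:
```python
from h import *
ms={n:np.load('pics/%s0.png.npz'%n) for n in('scene','side')}
s=ms['scene'];d=ms['side']
for n,a,b in(('fan',(185,128),(472,128)),('water',(296,323),(232,236)),('jar',(349,370),(181,287)),('blue',(417,330),(235,355)),('purple',(391,242),(368,314)),('dish',(240,168),(433,172))):
    print(n,onz(s,[a],0)[0,:2],onz(d,[b],0)[0,:2])
```

```text
fan [ 0.45445924 -0.76789604] [ 0.45537576 -0.78356412]
water [0.74760348 0.0588654 ] [0.76118979 0.05869093]
jar [0.75514585 0.25341715] [0.74526722 0.24848664]
blue [0.54421342 0.31344609] [0.53025031 0.31325221]
purple [0.35930266 0.07852792] [0.36240201 0.07554514]
dish [ 0.45649421 -0.47570558] [ 0.46027034 -0.48041126]
```

>>> {"api": "move_arm", "payload": {
  "increments": [
    {"dz": -3, "fingers": 8.7},
    {"dz": -2, "dx": 2, "dy": -1.5},
    {"dx": 3.8, "dy": -2.9},
    {"dx": 3.8, "dy": -2.9},
    {"dx": 3.8, "dy": -2.9},
    {"dx": 3.8, "dy": -2.9},
    {"dx": 3.8, "dy": -2.9},
    {"dx": 3.8, "dy": -2.9},
    {"dx": 3.8, "dy": -2.9},
    {"dx": 3.8, "dy": -2.9}
  ]
}}

```text
$.increments[0]: bad value
```

>>> {"api": "move_arm", "payload": {
  "increments": [
    {"dx": 0, "dy": 0, "dz": -3, "wx": 0, "wy": 0, "wz": 0, "fingers": 8.6},
    {"dx": 2, "dy": -1.5, "dz": -2, "wx": 0, "wy": 0, "wz": 0, "fingers": 8.6},
    {"dx": 3.8, "dy": -2.9, "dz": 0, "wx": 0, "wy": 0, "wz": 0, "fingers": 8.6},
    {"dx": 3.8, "dy": -2.9, "dz": 0, "wx": 0, "wy": 0, "wz": 0, "fingers": 8.6},
    {"dx": 3.8, "dy": -2.9, "dz": 0, "wx": 0, "wy": 0, "wz": 0, "fingers": 8.6},
    {"dx": 3.8, "dy": -2.9, "dz": 0, "wx": 0, "wy": 0, "wz": 0, "fingers": 8.6},
    {"dx": 3.8, "dy": -2.9, "dz": 0, "wx": 0, "wy": 0, "wz": 0, "fingers": 8.6},
    {"dx": 3.8, "dy": -2.9, "dz": 0, "wx": 0, "wy": 0, "wz": 0, "fingers": 8.6},
    {"dx": 3.8, "dy": -2.9, "dz": 0, "wx": 0, "wy": 0, "wz": 0, "fingers": 8.6},
    {"dx": 3.8, "dy": -2.9, "dz": 0, "wx": 0, "wy": 0, "wz": 0, "fingers": 8.6}
  ]
}}

```text
time: 1.1
position: [0.4315, -0.2474, 0.4545]
tool_rot: [-0.0, 0.986, 0.168, -0.0]
contact_force: [0.4, -0.5, 0.4]
finger_gap: 0.0857
gripper_force: 0.0
```

>>> {"api": "move_arm", "payload": {
  "increments": [
    {"dx": 4, "dy": -2.2, "dz": 0, "wx": 0, "wy": 0, "wz": 0, "fingers": 8.6},
    {"dx": 4, "dy": -2.2, "dz": 0, "wx": 0, "wy": 0, "wz": 0, "fingers": 8.6},
    {"dx": 4, "dy": -2.2, "dz": 0, "wx": 0, "wy": 0, "wz": 0, "fingers": 8.6},
    {"dx": 4, "dy": -2.2, "dz": 0, "wx": 0, "wy": 0, "wz": 0, "fingers": 8.6},
    {"dx": 4, "dy": -2.2, "dz": 0, "wx": 0, "wy": 0, "wz": 0, "fingers": 8.6},
    {"dx": 0, "dy": 0, "dz": 0, "wx": 0, "wy": 0, "wz": 6, "fingers": 8.6},
    {"dx": 0, "dy": 0, "dz": 0, "wx": 0, "wy": 0, "wz": 6, "fingers": 8.6},
    {"dx": 0, "dy": 0, "dz": 0, "wx": 0, "wy": 0, "wz": 5, "fingers": 8.6},
    {"dx": 0, "dy": 0, "dz": 0, "wx": 0, "wy": 0, "wz": 0, "fingers": 8.6},
    {"dx": 0, "dy": 0, "dz": 0, "wx": 0, "wy": 0, "wz": 0, "fingers": 8.6}
  ]
}}

```text
time: 2.1
position: [0.5831, -0.0792, 0.4543]
tool_rot: [-0.0, 1.0, 0.022, -0.0]
contact_force: [0.3, -0.1, -0.0]
finger_gap: 0.0859
gripper_force: 0.0
```

Run:
```python
from h import *
st=read_state();print(st['position'],st['tool_rot'],st['joints'])
snap('wrist','w1.png')
```

```text
[ 0.58311145 -0.07918668  0.45432559] [-1.19832603e-04  9.99764131e-01  2.17150567e-02 -3.51335724e-04] [-2.68950862e-01  1.05496929e-01  1.56308976e+00  2.83654297e-05
  1.47374785e+00  1.25840918e+00]
```

View pics/w1.png

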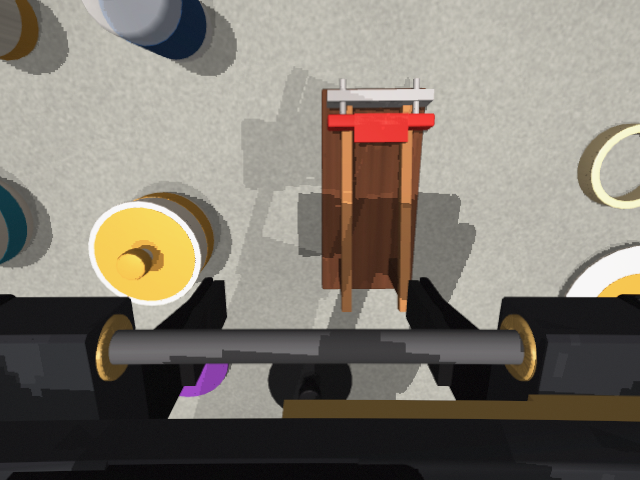

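The wrist view shows the gold lid with its flange ellipse at about (146,252) and its knob at (132,266). The red stop and lip lie at rows 115–141. The rails run from about row 115 to 311, at columns 346 and 405. I'll take a second wrist view from another place so I can triangulate.

>>> {"api": "move_arm", "payload": {
  "increments": [
    {"dx": -1.5, "dy": -2.5, "dz": 0, "wx": 0, "wy": 0, "wz": 0, "fingers": 8.6},
    {"dx": -1.5, "dy": -2.5, "dz": 0, "wx": 0, "wy": 0, "wz": 0, "fingers": 8.6},
    {"dx": -1.5, "dy": -2.5, "dz": 0, "wx": 0, "wy": 0, "wz": 0, "fingers": 8.6},
    {"dx": -1.5, "dy": -2.5, "dz": 0, "wx": 0, "wy": 0, "wz": 0, "fingers": 8.6},
    {"dx": 0, "dy": 0, "dz": 0, "wx": 0, "wy": 0, "wz": 0, "fingers": 8.6},
    {"dx": 0, "dy": 0, "dz": 0, "wx": 0, "wy": 0, "wz": 0, "fingers": 8.6},
    {"dx": 0, "dy": 0, "dz": 0, "wx": 0, "wy": 0, "wz": 0, "fingers": 8.6},
    {"dx": 0, "dy": 0, "dz": 0, "wx": 0, "wy": 0, "wz": 0, "fingers": 8.6},
    {"dx": 0, "dy": 0, "dz": 0, "wx": 0, "wy": 0, "wz": 0, "fingers": 8.6},
    {"dx": 0, "dy": 0, "dz": 0, "wx": 0, "wy": 0, "wz": 0, "fingers": 8.6}
  ]
}}

```text
time: 3.15
position: [0.5194, 0.0177, 0.4545]
tool_rot: [-0.0, 1.0, 0.02, -0.0]
contact_force: [0.0, -0.0, -0.1]
finger_gap: 0.0859
gripper_force: 0.0
```

Run:
```python
from h import *
st=read_state();print(st['position'],st['tool_rot'])
snap('wrist','w2.png')
a=cv2.imread('pics/w1.png');b=cv2.imread('pics/w2.png')
o=np.zeros((600,800,3),np.uint8)
o[:,:]=cv2.resize(b,(800,600))
cv2.imwrite('pics/z2.png',o)
o=np.zeros((600,800,3),np.uint8)
o[:,:400]=cv2.resize(a[75:325,300:467],(400,600));
cv2.imwrite('pics/z3.png',o[:,:400])
```

```text
[0.51937862 0.01774829 0.45454011] [-1.38929435e-05  9.99796330e-01  2.01806260e-02 -2.01555170e-04]
```

View pics/z2.png

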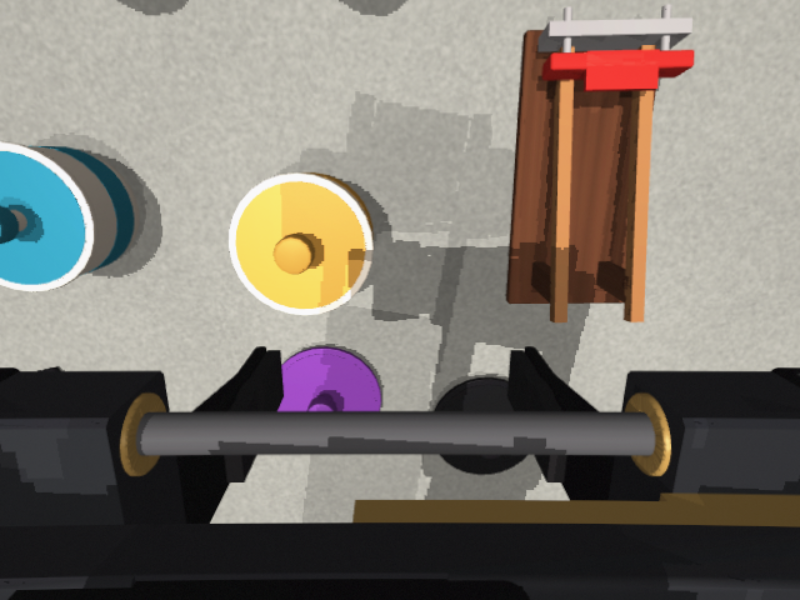

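View pics/z3.png

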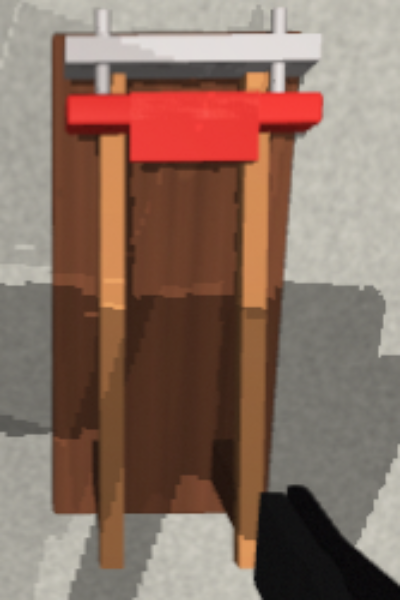

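The second view shows the gold lid's flange at (301,244) and its knob at (294,255) in the enlarged picture, clear of its neighbours. The high rail ends are at (560,321) and (634,321), and the lip's uphill edge is at row 89.

Run:
```python
from h import *
ms=[np.load('pics/w%d.png.npz'%i) for i in(1,2)]
E=[]
for i,box in((1,(75,190,206,310)),(2,(175,130,305,260))):
    a=cv2.imread('pics/w%d.png'%i);h=cv2.cvtColor(a,cv2.COLOR_BGR2HSV)
    k=cv2.inRange(a,(225,225,225),(255,255,255))|cv2.inRange(h,(18,90,150),(30,255,255))
    z=np.zeros_like(k);x0,y0,x1,y1=box;z[y0:y1,x0:x1]=k[y0:y1,x0:x1]
    z=cv2.morphologyEx(z,cv2.MORPH_OPEN,np.ones((3,3)))
    c=max(cv2.findContours(z,cv2.RETR_EXTERNAL,cv2.CHAIN_APPROX_NONE)[0],key=cv2.contourArea)
    e=cv2.fitEllipse(cv2.convexHull(c));E.append(e[0]);print(e,onz(ms[i-1],[e[0]],.076))
A=[E[0],(131.5,266),(346.8,311.7),(402.7,311.3),(354.3,142.1),(407.3,142.1)]
B=[E[1],(234.5,204),(448,256.8),(507.2,256.8),(468.8,71.2),(526.4,72)]
t=tri(ms[0],A,ms[1],B)
for n,r in zip(('flange','knob','railL','railR','lipL','lipR'),t):print(n,r.round(4))
# rail edge lines: centre points w2 then w1, intersect planes later
```

```text
((144.11605834960938, 253.0904083251953), (99.14891052246094, 115.52291107177734), 119.77277374267578) [[0.52937198 0.09159669 0.076     ]]
((239.75595092773438, 194.98948669433594), (110.12837219238281, 117.06292724609375), 129.41014099121094) [[0.52963089 0.09140023 0.076     ]]
flange [5.298e-01 9.120e-02 7.690e-02 1.000e-04]
knob [5.272e-01 9.030e-02 1.059e-01 1.000e-04]
railL [ 0.4765 -0.1161  0.0833  0.0011]
railR [ 0.4788 -0.1745  0.0823  0.0005]
lipL [ 6.473e-01 -1.127e-01  7.310e-02  3.000e-04]
lipR [ 0.6487 -0.1624  0.0733  0.0011]
```

>>> {"api": "move_arm", "payload": {
  "increments": [
    {"dx": 0.4, "dy": -2.4, "dz": 0, "wx": 0, "wy": 0, "wz": 0, "fingers": 8.6},
    {"dx": 0.4, "dy": -2.4, "dz": 2, "wx": 0, "wy": 0, "wz": 0, "fingers": 8.6},
    {"dx": 0.4, "dy": -2.5, "dz": 3, "wx": 0, "wy": 0, "wz": 0, "fingers": 8.6},
    {"dx": 0, "dy": 0, "dz": 4, "wx": 0, "wy": 0, "wz": 0, "fingers": 8.6},
    {"dx": 0, "dy": 0, "dz": 4, "wx": 0, "wy": 0, "wz": 0, "fingers": 8.6},
    {"dx": 0, "dy": 0, "dz": 3, "wx": 0, "wy": 0, "wz": 0, "fingers": 8.6},
    {"dx": 0, "dy": 0, "dz": 2, "wx": 0, "wy": 0, "wz": 0, "fingers": 8.6},
    {"dx": 0, "dy": 0, "dz": 1, "wx": 0, "wy": 0, "wz": 0, "fingers": 8.6},
    {"dx": 0, "dy": 0, "dz": 0, "wx": 0, "wy": 0, "wz": 0, "fingers": 8.6},
    {"dx": 0, "dy": 0, "dz": 0, "wx": 0, "wy": 0, "wz": 0, "fingers": 8.6}
  ]
}}

```text
time: 4.2
position: [0.5287, 0.0916, 0.2658]
tool_rot: [-0.0, 1.0, 0.02, 0.001]
contact_force: [-1.1, 0.5, 0.8]
finger_gap: 0.0863
gripper_force: 0.0
```

>>> {"api": "move_arm", "payload": {
  "increments": [
    {"dx": 0, "dy": 0, "dz": 0.15, "wx": 0, "wy": 0, "wz": 0, "fingers": 6},
    {"dx": 0, "dy": 0, "dz": 0, "wx": 0, "wy": 0, "wz": 0, "fingers": 4},
    {"dx": 0, "dy": 0, "dz": 0, "wx": 0, "wy": 0, "wz": 0, "fingers": 3.2},
    {"dx": 0, "dy": 0, "dz": 0, "wx": 0, "wy": 0, "wz": 0, "fingers": 2},
    {"dx": 0, "dy": 0, "dz": 0, "wx": 0, "wy": 0, "wz": 0, "fingers": 2},
    {"dx": 0, "dy": 0, "dz": 0, "wx": 0, "wy": 0, "wz": 0, "fingers": 2},
    {"dx": 0, "dy": 0, "dz": 0, "wx": 0, "wy": 0, "wz": 0, "fingers": 2},
    {"dx": 0, "dy": 0, "dz": 0, "wx": 0, "wy": 0, "wz": 0, "fingers": 2},
    {"dx": 0, "dy": 0, "dz": 0, "wx": 0, "wy": 0, "wz": 0, "fingers": 2},
    {"dx": 0, "dy": 0, "dz": 0, "wx": 0, "wy": 0, "wz": 0, "fingers": 2}
  ],
  "force": 20
}}

```text
time: 5.2
position: [0.5281, 0.0917, 0.2632]
tool_rot: [0.0, 1.0, 0.021, -0.0]
contact_force: [0.6, -0.7, -0.1]
finger_gap: 0.0272
gripper_force: 20.0
```

>>> {"api": "move_arm", "payload": {
  "increments": [
    {"dx": 0, "dy": 0, "dz": -0.3, "wx": 0, "wy": 0, "wz": 0, "fingers": 2},
    {"dx": 0, "dy": 0, "dz": -0.5, "wx": 0, "wy": 0, "wz": 0, "fingers": 2},
    {"dx": 0, "dy": 0, "dz": -0.7, "wx": 0, "wy": 0, "wz": 0, "fingers": 2},
    {"dx": 0, "dy": 0, "dz": -1, "wx": 0, "wy": 0, "wz": 0, "fingers": 2},
    {"dx": 0, "dy": 0, "dz": -1.5, "wx": 0, "wy": 0, "wz": 0, "fingers": 2},
    {"dx": 0, "dy": 0, "dz": -2, "wx": 0, "wy": 0, "wz": 0, "fingers": 2},
    {"dx": 0, "dy": 0, "dz": -2, "wx": 0, "wy": 0, "wz": 0, "fingers": 2},
    {"dx": 0, "dy": 0, "dz": -1, "wx": 0, "wy": 0, "wz": 0, "fingers": 2},
    {"dx": 0, "dy": 0, "dz": 0, "wx": 0, "wy": 0, "wz": 0, "fingers": 2},
    {"dx": 0, "dy": 0, "dz": 0, "wx": 0, "wy": 0, "wz": 0, "fingers": 2}
  ]
}}

```text
time: 6.2
position: [0.528, 0.0917, 0.3531]
tool_rot: [-0.0, 1.0, 0.021, 0.0]
contact_force: [-0.4, 0.3, -2.8]
finger_gap: 0.027
gripper_force: 20.0
```

```bash
cat > goal.py <<'E'
from h import *
import sys
th=np.radians(12);yaw=np.radians(2.5)
ex=np.array([np.cos(th)*np.cos(yaw),np.cos(th)*np.sin(yaw),-np.sin(th)]);ey=np.array([-np.sin(yaw),np.cos(yaw),0]);ez=np.cross(ex,ey)
H=np.array([.4777,-.1453,.0828])   # high rail end, bracket x=-195
def B(x,y,z): return H+ex*(x+.195)+ey*y+ez*z
Rg=np.c_[ex,-ey,-ez]
def rel(P):
    st=read_state();T=R.from_quat(st['tool_rot'],scalar_first=True)
    q=T.inv()*R.from_matrix(Rg)
    print('pos',st['position'].round(4),'F',st['contact_force'].round(2),'t',st['time'])
    print('cm in tool',(T.inv().apply(P-st['position'])*100).round(2),'cm in goal',(Rg.T@(P-st['position'])*100).round(2),'turn',np.degrees(q.as_rotvec()).round(2))
E
python3 - <<'E'
from goal import *
P=B(-.153,0,.2012+.03); print(P); rel(P)
E
```

```text
[ 0.56676653 -0.14141127  0.30021543]
pos [0.528  0.0917 0.3531] F [-0.42  0.27 -2.8 ] t 6.2
cm in tool [ 2.92 23.45  5.29] cm in goal [ 3.9  23.46  4.58] turn [ -0.02 -12.    -0.15]
```

>>> {"api": "move_arm", "payload": {
  "increments": [
    {"dx": 0.4, "dy": 1.5, "dz": 0, "wx": 0, "wy": 0, "wz": 0, "fingers": 2},
    {"dx": 0.4, "dy": 3, "dz": 0, "wx": 0, "wy": 0, "wz": 0, "fingers": 2},
    {"dx": 0.4, "dy": 4, "dz": 0, "wx": 0, "wy": 0, "wz": 0, "fingers": 2},
    {"dx": 0.4, "dy": 4, "dz": 0, "wx": 0, "wy": 0, "wz": 0, "fingers": 2},
    {"dx": 0.5, "dy": 4, "dz": 0, "wx": 0, "wy": 0, "wz": 0, "fingers": 2},
    {"dx": 0.4, "dy": 4, "dz": 0, "wx": 0, "wy": 0, "wz": 0, "fingers": 2},
    {"dx": 0.4, "dy": 2.9, "dz": 0, "wx": 0, "wy": 0, "wz": 0, "fingers": 2},
    {"dx": 0, "dy": 0, "dz": 0, "wx": 0, "wy": -4, "wz": 0, "fingers": 2},
    {"dx": 0, "dy": 0, "dz": 0, "wx": 0, "wy": -4, "wz": 0, "fingers": 2},
    {"dx": 0, "dy": 0, "dz": 0, "wx": 0, "wy": -4, "wz": 0, "fingers": 2}
  ]
}}

```text
time: 7.2
position: [0.5663, -0.1423, 0.3518]
tool_rot: [0.002, 0.994, 0.02, -0.107]
contact_force: [-0.6, 0.4, -3.3]
finger_gap: 0.0273
gripper_force: 20.0
```

Run:
```python
from goal import *
rel(B(-.153,0,.2012+.01))
```

```text
pos [ 0.5663 -0.1423  0.3518] F [-0.57  0.4  -3.29] t 7.2
cm in tool [ 1.16 -0.08  7.03] cm in goal [ 1.13 -0.09  7.03] turn [-0.09  0.27 -0.22]
```

>>> {"api": "move_arm", "payload": {
  "increments": [
    {"dx": 0.4, "dy": -0.1, "dz": 0.5, "wx": 0, "wy": 0, "wz": 0, "fingers": 2},
    {"dx": 0.4, "dy": 0, "dz": 1.5, "wx": 0, "wy": 0, "wz": 0, "fingers": 2},
    {"dx": 0.4, "dy": 0, "dz": 1.5, "wx": 0, "wy": 0, "wz": 0, "fingers": 2},
    {"dx": 0, "dy": 0, "dz": 1.5, "wx": 0, "wy": 0, "wz": 0, "fingers": 2},
    {"dx": 0, "dy": 0, "dz": 1, "wx": 0, "wy": 0, "wz": 0, "fingers": 2},
    {"dx": 0, "dy": 0, "dz": 0.6, "wx": 0, "wy": 0, "wz": 0, "fingers": 2},
    {"dx": 0, "dy": 0, "dz": 0.4, "wx": 0, "wy": 0, "wz": 0, "fingers": 2},
    {"dx": 0, "dy": 0, "dz": 0, "wx": 0, "wy": 0, "wz": 0, "fingers": 2},
    {"dx": 0, "dy": 0, "dz": 0, "wx": 0, "wy": 0, "wz": 0, "fingers": 2},
    {"dx": 0, "dy": 0, "dz": 0, "wx": 0, "wy": 0, "wz": 0, "fingers": 2}
  ]
}}

```text
time: 8.2
position: [0.5642, -0.1401, 0.2831]
tool_rot: [0.002, 0.994, 0.02, -0.104]
contact_force: [0.1, -0.1, -2.9]
finger_gap: 0.0272
gripper_force: 20.0
```

Run:
```python
from goal import *
rel(B(-.153,0,.2012))
snap('side','s2.png');snap('scene','c2.png')
a=cv2.imread('pics/c2.png');b=cv2.imread('pics/s2.png')
o=np.zeros((400,800,3),np.uint8);o[:,:400]=cv2.resize(a[185:285,235:335],(400,400),interpolation=cv2.INTER_CUBIC);o[:,400:]=cv2.resize(b[140:250,280:390],(400,400),interpolation=cv2.INTER_CUBIC);cv2.imwrite('pics/z4.png',o)
```

```text
pos [ 0.5642 -0.1401  0.2831] F [ 0.11 -0.05 -2.9 ] t 8.2
cm in tool [-0.12  0.14  1.28] cm in goal [-0.11  0.14  1.28] turn [ 0.   -0.08 -0.15]
```

View pics/z4.png

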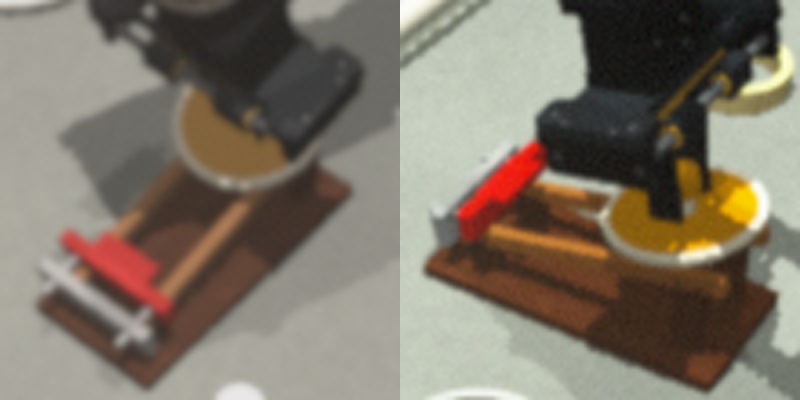

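The lid hangs parallel to the rails above their high end, at crop position (240,130) in the left half and (685,225) in the right. I'll lower it the rest of the way slowly.

>>> {"api": "move_arm", "payload": {
  "increments": [
    {"dx": -0.1, "dy": 0.14, "dz": 0.3, "wx": 0, "wy": 0, "wz": 0, "fingers": 2},
    {"dx": 0, "dy": 0, "dz": 0.3, "wx": 0, "wy": 0, "wz": 0, "fingers": 2},
    {"dx": 0, "dy": 0, "dz": 0.2, "wx": 0, "wy": 0, "wz": 0, "fingers": 2},
    {"dx": 0, "dy": 0, "dz": 0.1, "wx": 0, "wy": 0, "wz": 0, "fingers": 2},
    {"dx": 0, "dy": 0, "dz": 0.1, "wx": 0, "wy": 0, "wz": 0, "fingers": 2},
    {"dx": 0, "dy": 0, "dz": 0.05, "wx": 0, "wy": 0, "wz": 0, "fingers": 2},
    {"dx": 0, "dy": 0, "dz": 0.05, "wx": 0, "wy": 0, "wz": 0, "fingers": 2},
    {"dx": 0, "dy": 0, "dz": 0, "wx": 0, "wy": 0, "wz": 0, "fingers": 2},
    {"dx": 0, "dy": 0, "dz": 0, "wx": 0, "wy": 0, "wz": 0, "fingers": 2},
    {"dx": 0, "dy": 0, "dz": 0, "wx": 0, "wy": 0, "wz": 0, "fingers": 2}
  ]
}}

```text
time: 9.3
position: [0.5607, -0.1416, 0.2718]
tool_rot: [0.002, 0.994, 0.02, -0.104]
contact_force: [0.4, 0.2, -3.2]
finger_gap: 0.0271
gripper_force: 20.0
```

Run:
```python
from goal import *
rel(B(-.153,0,.2012))
```

```text
pos [ 0.5607 -0.1416  0.2718] F [ 0.39  0.16 -3.18] t 9.3
cm in tool [0.   0.01 0.09] cm in goal [0.   0.01 0.09] turn [-0.03 -0.01 -0.14]
```

Not touching yet; step down in 0.3 mm rows.

>>> {"api": "move_arm", "payload": {
  "increments": [
    {"dx": 0, "dy": 0, "dz": 0.04, "wx": 0, "wy": 0, "wz": 0, "fingers": 2},
    {"dx": 0, "dy": 0, "dz": 0.04, "wx": 0, "wy": 0, "wz": 0, "fingers": 2},
    {"dx": 0, "dy": 0, "dz": 0.04, "wx": 0, "wy": 0, "wz": 0, "fingers": 2},
    {"dx": 0, "dy": 0, "dz": 0, "wx": 0, "wy": 0, "wz": 0, "fingers": 2},
    {"dx": 0, "dy": 0, "dz": 0, "wx": 0, "wy": 0, "wz": 0, "fingers": 2},
    {"dx": 0, "dy": 0, "dz": 0, "wx": 0, "wy": 0, "wz": 0, "fingers": 2},
    {"dx": 0, "dy": 0, "dz": 0, "wx": 0, "wy": 0, "wz": 0, "fingers": 2},
    {"dx": 0, "dy": 0, "dz": 0, "wx": 0, "wy": 0, "wz": 0, "fingers": 2},
    {"dx": 0, "dy": 0, "dz": 0, "wx": 0, "wy": 0, "wz": 0, "fingers": 2},
    {"dx": 0, "dy": 0, "dz": 0, "wx": 0, "wy": 0, "wz": 0, "fingers": 2}
  ]
}}

```text
time: 10.3
position: [0.5606, -0.1415, 0.2709]
tool_rot: [0.002, 0.994, 0.02, -0.104]
contact_force: [0.3, 1.7, 3.9]
finger_gap: 0.027
gripper_force: 20.0
```

>>> {"api": "move_arm", "payload": {
  "increments": [
    {"dx": 0, "dy": 0, "dz": -0.03, "wx": 0, "wy": 0, "wz": 0, "fingers": 2},
    {"dx": 0, "dy": 0, "dz": 0, "wx": 0, "wy": 0, "wz": 0, "fingers": 2},
    {"dx": 0, "dy": 0, "dz": 0, "wx": 0, "wy": 0, "wz": 0, "fingers": 2.8},
    {"dx": 0, "dy": 0, "dz": 0, "wx": 0, "wy": 0, "wz": 0, "fingers": 3},
    {"dx": 0, "dy": 0, "dz": 0, "wx": 0, "wy": 0, "wz": 0, "fingers": 3.3},
    {"dx": 0, "dy": 0, "dz": 0, "wx": 0, "wy": 0, "wz": 0, "fingers": 4},
    {"dx": 0, "dy": 0, "dz": 0, "wx": 0, "wy": 0, "wz": 0, "fingers": 5},
    {"dx": 0, "dy": 0, "dz": 0, "wx": 0, "wy": 0, "wz": 0, "fingers": 5},
    {"dx": 0, "dy": 0, "dz": 0, "wx": 0, "wy": 0, "wz": 0, "fingers": 5},
    {"dx": 0, "dy": 0, "dz": 0, "wx": 0, "wy": 0, "wz": 0, "fingers": 5}
  ]
}}

```text
time: 11.3
position: [0.5605, -0.1416, 0.2708]
tool_rot: [0.002, 0.994, 0.02, -0.105]
contact_force: [-1.0, -0.3, -0.3]
finger_gap: 0.0495
gripper_force: 0.0
```

Run:
```python
from goal import *
rel(B(-.153,0,.2012))
```

```text
pos [ 0.5605 -0.1416  0.2708] F [-1.01 -0.35 -0.26] t 11.3
cm in tool [ 0.01  0.01 -0.01] cm in goal [ 0.01  0.01 -0.01] turn [-0.03  0.   -0.14]
```

>>> {"api": "move_arm", "payload": {
  "increments": [
    {"dx": 0, "dy": 0, "dz": -0.5, "wx": 0, "wy": 0, "wz": 0, "fingers": 5},
    {"dx": 0, "dy": 0, "dz": -2, "wx": 0, "wy": 0, "wz": 0, "fingers": 5},
    {"dx": 0, "dy": 0, "dz": -2.5, "wx": 0, "wy": 0, "wz": 0, "fingers": 5},
    {"dx": 0, "dy": 0, "dz": -2, "wx": 0, "wy": 0, "wz": 0, "fingers": 5},
    {"dx": -2.4, "dy": 0, "dz": 0, "wx": 0, "wy": 0, "wz": 0, "fingers": 4},
    {"dx": -2.4, "dy": 0, "dz": 0, "wx": 0, "wy": 0, "wz": 0, "fingers": 4},
    {"dx": -2.4, "dy": 0, "dz": 0, "wx": 0, "wy": 0, "wz": 0, "fingers": 4},
    {"dx": 0, "dy": 0, "dz": 0, "wx": 0, "wy": 0, "wz": 0, "fingers": 4},
    {"dx": 0, "dy": 0, "dz": 0, "wx": 0, "wy": 0, "wz": 0, "fingers": 4},
    {"dx": 0, "dy": 0, "dz": 0, "wx": 0, "wy": 0, "wz": 0, "fingers": 4}
  ]
}}

```text
time: 12.3
position: [0.5052, -0.1439, 0.3545]
tool_rot: [0.002, 0.994, 0.02, -0.104]
contact_force: [-0.4, 0.7, 0.2]
finger_gap: 0.04
gripper_force: 0.0
```

Run:
```python
from goal import *
rel(B(-.225,0,.1865))
im,m=snap('wrist','w3.png')
for x in(-.153,-.150,-.147):
  print(x,proj(m,[B(x,0,.046)]).round(0), proj(m,[B(x+.056,0,.014)]).round(0),proj(m,[B(x,.056,.014),B(x,-.056,.014)]).round(0).tolist())
print('lip tip if stop -12',proj(m,[B(-.026,.025,.024),B(-.026,-.025,.024)]).round(0).tolist())
```

```text
pos [ 0.5052 -0.1439  0.3545] F [-0.42  0.73  0.17] t 12.3
cm in tool [-0.05  0.02  8.5 ] cm in goal [-0.05  0.02  8.5 ] turn [-0.02 -0.05 -0.14]
-0.153 [[315. 140.]] [[315.  35.]] [[224.0, 138.0], [407.0, 137.0]]
-0.15 [[315. 134.]] [[315.  29.]] [[223.0, 133.0], [407.0, 132.0]]
-0.147 [[315. 129.]] [[315.  23.]] [[223.0, 128.0], [407.0, 127.0]]
lip tip if stop -12 [[262.0, -137.0], [366.0, -138.0]]
```

View pics/w3.png

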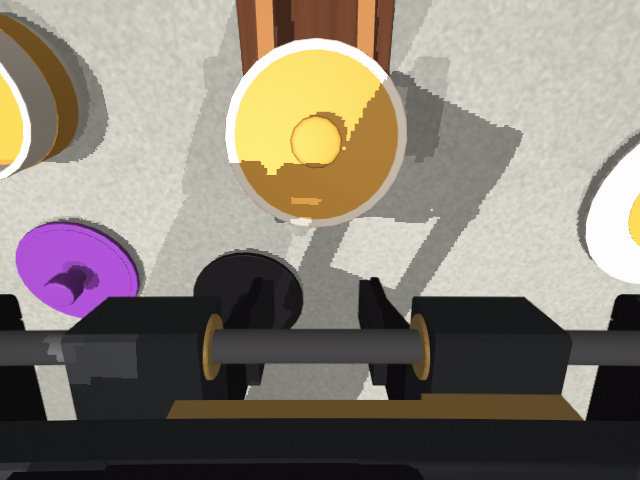

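The lid lies on the rails' top end, with its knob at (316,141) and flange edges at columns 226 and 406. That matches the prediction for x = -153, y = 0. Now I go down behind it.

>>> {"api": "move_arm", "payload": {
  "increments": [
    {"dx": 0, "dy": 0, "dz": 1.5, "wx": 0, "wy": 0, "wz": 0, "fingers": 4},
    {"dx": 0, "dy": 0, "dz": 2, "wx": 0, "wy": 0, "wz": 0, "fingers": 4},
    {"dx": 0, "dy": 0, "dz": 2, "wx": 0, "wy": 0, "wz": 0, "fingers": 4},
    {"dx": 0, "dy": 0, "dz": 1.5, "wx": 0, "wy": 0, "wz": 0, "fingers": 4},
    {"dx": 0, "dy": 0, "dz": 1, "wx": 0, "wy": 0, "wz": 0, "fingers": 4},
    {"dx": 0, "dy": 0, "dz": 0.5, "wx": 0, "wy": 0, "wz": 0, "fingers": 4},
    {"dx": 0, "dy": 0, "dz": 0, "wx": 0, "wy": 0, "wz": 0, "fingers": 4},
    {"dx": 0, "dy": 0, "dz": 0, "wx": 0, "wy": 0, "wz": 0, "fingers": 4},
    {"dx": 0, "dy": 0, "dz": 0, "wx": 0, "wy": 0, "wz": 0, "fingers": 4},
    {"dx": 0, "dy": 0, "dz": 0, "wx": 0, "wy": 0, "wz": 0, "fingers": 4}
  ]
}}

```text
time: 13.35
position: [0.4874, -0.1447, 0.2719]
tool_rot: [0.002, 0.994, 0.02, -0.104]
contact_force: [-0.2, 0.1, -0.1]
finger_gap: 0.0398
gripper_force: 0.0
```

Run:
```python
from goal import *
rel(B(-.215,0,.1865))
```

```text
pos [ 0.4874 -0.1447  0.2719] F [-0.25  0.08 -0.15] t 13.35
cm in tool [0.98 0.01 0.05] cm in goal [0.98 0.02 0.05] turn [ 0.01 -0.08 -0.14]
```

>>> {"api": "move_arm", "payload": {
  "increments": [
    {"dx": 0.4, "dy": 0, "dz": 0, "wx": 0, "wy": 0, "wz": 0, "fingers": 4},
    {"dx": 0.4, "dy": 0, "dz": 0, "wx": 0, "wy": 0, "wz": 0, "fingers": 4},
    {"dx": 0.3, "dy": 0, "dz": 0, "wx": 0, "wy": 0, "wz": 0, "fingers": 4},
    {"dx": 0.3, "dy": 0, "dz": 0, "wx": 0, "wy": 0, "wz": 0, "fingers": 4},
    {"dx": 0.4, "dy": 0, "dz": 0, "wx": 0, "wy": 0, "wz": 0, "fingers": 4},
    {"dx": 0.4, "dy": 0, "dz": 0, "wx": 0, "wy": 0, "wz": 0, "fingers": 4},
    {"dx": 0.4, "dy": 0, "dz": 0, "wx": 0, "wy": 0, "wz": 0, "fingers": 4},
    {"dx": 0.4, "dy": 0, "dz": 0, "wx": 0, "wy": 0, "wz": 0, "fingers": 4},
    {"dx": 0.4, "dy": 0, "dz": 0, "wx": 0, "wy": 0, "wz": 0, "fingers": 4},
    {"dx": 0.4, "dy": 0, "dz": 0, "wx": 0, "wy": 0, "wz": 0, "fingers": 4}
  ]
}}

```text
time: 14.35
position: [0.5245, -0.1431, 0.2632]
tool_rot: [0.002, 0.994, 0.02, -0.105]
contact_force: [-3.3, -0.1, 2.7]
finger_gap: 0.0399
gripper_force: 1.5
```

Run:
```python
from goal import *
rel(B(-.15,0,.1865))
```

```text
pos [ 0.5245 -0.1431  0.2632] F [-3.28 -0.11  2.72] t 14.35
cm in tool [ 3.67  0.01 -0.03] cm in goal [ 3.67  0.02 -0.03] turn [-0.03  0.   -0.14]
```

>>> {"api": "move_arm", "payload": {
  "increments": [
    {"dx": 0, "dy": 0, "dz": -0.1, "wx": 0, "wy": 0, "wz": 0, "fingers": 4},
    {"dx": 0, "dy": 0, "dz": 0, "wx": 0, "wy": 0, "wz": 0, "fingers": 4},
    {"dx": 0.1, "dy": 0, "dz": 0, "wx": 0, "wy": 0, "wz": 0, "fingers": 4},
    {"dx": 0.2, "dy": 0, "dz": 0, "wx": 0, "wy": 0, "wz": 0, "fingers": 4},
    {"dx": 0.2, "dy": 0, "dz": 0, "wx": 0, "wy": 0, "wz": 0, "fingers": 4},
    {"dx": 0.2, "dy": 0, "dz": 0, "wx": 0, "wy": 0, "wz": 0, "fingers": 4},
    {"dx": 0.2, "dy": 0, "dz": 0, "wx": 0, "wy": 0, "wz": 0, "fingers": 4},
    {"dx": 0.2, "dy": 0, "dz": 0, "wx": 0, "wy": 0, "wz": 0, "fingers": 4},
    {"dx": 0.2, "dy": 0, "dz": 0, "wx": 0, "wy": 0, "wz": 0, "fingers": 4},
    {"dx": 0.2, "dy": 0, "dz": 0, "wx": 0, "wy": 0, "wz": 0, "fingers": 4}
  ]
}}

```text
time: 15.35
position: [0.5392, -0.1425, 0.261]
tool_rot: [0.002, 0.994, 0.02, -0.105]
contact_force: [-1.4, -0.5, 1.0]
finger_gap: 0.0403
gripper_force: 0.5
```

Run:
```python
from goal import *
rel(B(-.15,0,.1865))
im,m=snap('wrist','w4.png')
a=cv2.imread('pics/w4.png');h=cv2.cvtColor(a,cv2.COLOR_BGR2HSV)
k=cv2.inRange(h,(0,200,120),(5,255,255));ys,xs=np.where(k>0);print('red',xs.min() if len(xs) else None,xs.max(),ys.min(),ys.max())
```

```text
pos [ 0.5392 -0.1425  0.261 ] F [-1.43 -0.52  0.97] t 15.35
cm in tool [2.19 0.01 0.06] cm in goal [2.19 0.02 0.06] turn [-0.03  0.   -0.14]Traceback (most recent call last):
  File "<stdin>", line 5, in <module>
    return umr_maximum(a, axis, None, out, keepdims, initial, where)
ValueError: zero-size array to reduction operation maximum which has no identity
```

>>> {"api": "move_arm", "payload": {
  "increments": [
    {"dx": 0.3, "dy": 0, "dz": 0, "wx": 0, "wy": 0, "wz": 0, "fingers": 4},
    {"dx": 0.3, "dy": 0, "dz": 0, "wx": 0, "wy": 0, "wz": 0, "fingers": 4},
    {"dx": 0.3, "dy": 0, "dz": 0, "wx": 0, "wy": 0, "wz": 0, "fingers": 4},
    {"dx": 0.3, "dy": 0, "dz": 0, "wx": 0, "wy": 0, "wz": 0, "fingers": 4},
    {"dx": 0.3, "dy": 0, "dz": 0, "wx": 0, "wy": 0, "wz": 0, "fingers": 4},
    {"dx": 0.3, "dy": 0, "dz": 0, "wx": 0, "wy": 0, "wz": 0, "fingers": 4},
    {"dx": 0.3, "dy": 0, "dz": 0, "wx": 0, "wy": 0, "wz": 0, "fingers": 4},
    {"dx": 0.2, "dy": 0, "dz": 0, "wx": 0, "wy": 0, "wz": 0, "fingers": 4},
    {"dx": 0.1, "dy": 0, "dz": 0, "wx": 0, "wy": 0, "wz": 0, "fingers": 4},
    {"dx": 0.1, "dy": 0, "dz": 0, "wx": 0, "wy": 0, "wz": 0, "fingers": 4}
  ]
}}

```text
time: 16.4
position: [0.5635, -0.1414, 0.2558]
tool_rot: [0.002, 0.994, 0.02, -0.105]
contact_force: [-2.0, 0.3, 0.3]
finger_gap: 0.0402
gripper_force: 0.5
```

```bash
cat > w.py <<'E'
from goal import *
rel(B(-.13,0,.1865));st=read_state();print('slope F',(Rg.T@st['contact_force']).round(2),'finger x',round(float(ex@(st['position']-B(0,0,0))),4))
E
python3 w.py
```

```text
pos [ 0.5635 -0.1414  0.2558] F [-1.99  0.33  0.34] t 16.4
cm in tool [1.7  0.01 0.06] cm in goal [1.7  0.01 0.06] turn [-0.03  0.01 -0.14]
slope F [-2.   -0.41  0.07] finger x -0.147
```

>>> {"api": "move_arm", "payload": {
  "increments": [
    {"dx": 0.1, "dy": 0, "dz": 0, "wx": 0, "wy": 0, "wz": 0, "fingers": 4},
    {"dx": 0.1, "dy": 0, "dz": 0, "wx": 0, "wy": 0, "wz": 0, "fingers": 4},
    {"dx": 0.1, "dy": 0, "dz": 0, "wx": 0, "wy": 0, "wz": 0, "fingers": 4},
    {"dx": 0.1, "dy": 0, "dz": 0, "wx": 0, "wy": 0, "wz": 0, "fingers": 4},
    {"dx": 0.1, "dy": 0, "dz": 0, "wx": 0, "wy": 0, "wz": 0, "fingers": 4},
    {"dx": 0.1, "dy": 0, "dz": 0, "wx": 0, "wy": 0, "wz": 0, "fingers": 4},
    {"dx": 0.1, "dy": 0, "dz": 0, "wx": 0, "wy": 0, "wz": 0, "fingers": 4},
    {"dx": 0.1, "dy": 0, "dz": 0, "wx": 0, "wy": 0, "wz": 0, "fingers": 4},
    {"dx": 0.1, "dy": 0, "dz": 0, "wx": 0, "wy": 0, "wz": 0, "fingers": 4},
    {"dx": 0.1, "dy": 0, "dz": 0, "wx": 0, "wy": 0, "wz": 0, "fingers": 4}
  ]
}}

```text
time: 17.4
position: [0.5733, -0.1411, 0.2538]
tool_rot: [0.002, 0.994, 0.02, -0.105]
contact_force: [-1.3, 0.5, -0.1]
finger_gap: 0.0398
gripper_force: 0.5
```

```bash
python3 w.py
```

```text
pos [ 0.5733 -0.1411  0.2538] F [-1.33  0.55 -0.11] t 17.4
cm in tool [0.7  0.   0.06] cm in goal [0.7  0.01 0.06] turn [-0.03  0.   -0.15]
slope F [-1.25 -0.61  0.38] finger x -0.137
```

Now 0.5 mm rows, 3 mm a call.

>>> {"api": "move_arm", "payload": {
  "increments": [
    {"dx": 0.05, "dy": 0, "dz": 0, "wx": 0, "wy": 0, "wz": 0, "fingers": 4},
    {"dx": 0.05, "dy": 0, "dz": 0, "wx": 0, "wy": 0, "wz": 0, "fingers": 4},
    {"dx": 0.05, "dy": 0, "dz": 0, "wx": 0, "wy": 0, "wz": 0, "fingers": 4},
    {"dx": 0.05, "dy": 0, "dz": 0, "wx": 0, "wy": 0, "wz": 0, "fingers": 4},
    {"dx": 0.05, "dy": 0, "dz": 0, "wx": 0, "wy": 0, "wz": 0, "fingers": 4},
    {"dx": 0.05, "dy": 0, "dz": 0, "wx": 0, "wy": 0, "wz": 0, "fingers": 4},
    {"dx": 0.05, "dy": 0, "dz": 0, "wx": 0, "wy": 0, "wz": 0, "fingers": 4},
    {"dx": 0, "dy": 0, "dz": 0, "wx": 0, "wy": 0, "wz": 0, "fingers": 4},
    {"dx": 0, "dy": 0, "dz": 0, "wx": 0, "wy": 0, "wz": 0, "fingers": 4},
    {"dx": 0, "dy": 0, "dz": 0, "wx": 0, "wy": 0, "wz": 0, "fingers": 4}
  ]
}}

```text
time: 18.4
position: [0.5766, -0.1409, 0.2531]
tool_rot: [0.002, 0.994, 0.02, -0.104]
contact_force: [-1.1, -0.7, -0.5]
finger_gap: 0.0399
gripper_force: 0.3
```

```bash
python3 w.py
```

```text
pos [ 0.5766 -0.1409  0.2531] F [-1.1  -0.67 -0.47] t 18.4
cm in tool [0.35 0.01 0.07] cm in goal [0.35 0.01 0.07] turn [-0.03 -0.01 -0.14]
slope F [-1.01  0.62  0.69] finger x -0.1335
```

>>> {"api": "move_arm", "payload": {
  "increments": [
    {"dx": 0.05, "dy": 0, "dz": 0, "wx": 0, "wy": 0, "wz": 0, "fingers": 4},
    {"dx": 0.05, "dy": 0, "dz": 0, "wx": 0, "wy": 0, "wz": 0, "fingers": 4},
    {"dx": 0.05, "dy": 0, "dz": 0, "wx": 0, "wy": 0, "wz": 0, "fingers": 4},
    {"dx": 0.05, "dy": 0, "dz": 0, "wx": 0, "wy": 0, "wz": 0, "fingers": 4},
    {"dx": 0, "dy": 0, "dz": 0, "wx": 0, "wy": 0, "wz": 0, "fingers": 4},
    {"dx": 0, "dy": 0, "dz": 0, "wx": 0, "wy": 0, "wz": 0, "fingers": 4},
    {"dx": 0, "dy": 0, "dz": 0, "wx": 0, "wy": 0, "wz": 0, "fingers": 4},
    {"dx": 0, "dy": 0, "dz": 0, "wx": 0, "wy": 0, "wz": 0, "fingers": 4},
    {"dx": 0, "dy": 0, "dz": 0, "wx": 0, "wy": 0, "wz": 0, "fingers": 4},
    {"dx": 0, "dy": 0, "dz": 0, "wx": 0, "wy": 0, "wz": 0, "fingers": 4}
  ]
}}

```text
time: 19.4
position: [0.5786, -0.1408, 0.2527]
tool_rot: [0.002, 0.994, 0.02, -0.104]
contact_force: [-0.3, 0.2, -0.4]
finger_gap: 0.0402
gripper_force: 0.3
```

```bash
python3 w.py
```

```text
pos [ 0.5786 -0.1408  0.2527] F [-0.28  0.19 -0.38] t 19.4
cm in tool [0.15 0.01 0.07] cm in goal [0.15 0.01 0.07] turn [-0.03 -0.01 -0.14]
slope F [-0.19 -0.2   0.43] finger x -0.1315
```

>>> {"api": "move_arm", "payload": {
  "increments": [
    {"dx": 0.05, "dy": 0, "dz": 0, "wx": 0, "wy": 0, "wz": 0, "fingers": 4},
    {"dx": 0.05, "dy": 0, "dz": 0, "wx": 0, "wy": 0, "wz": 0, "fingers": 4},
    {"dx": 0.05, "dy": 0, "dz": 0, "wx": 0, "wy": 0, "wz": 0, "fingers": 4},
    {"dx": 0, "dy": 0, "dz": 0, "wx": 0, "wy": 0, "wz": 0, "fingers": 4},
    {"dx": 0, "dy": 0, "dz": 0, "wx": 0, "wy": 0, "wz": 0, "fingers": 4},
    {"dx": 0, "dy": 0, "dz": 0, "wx": 0, "wy": 0, "wz": 0, "fingers": 4},
    {"dx": 0, "dy": 0, "dz": 0, "wx": 0, "wy": 0, "wz": 0, "fingers": 4},
    {"dx": 0, "dy": 0, "dz": 0, "wx": 0, "wy": 0, "wz": 0, "fingers": 4},
    {"dx": 0, "dy": 0, "dz": 0, "wx": 0, "wy": 0, "wz": 0, "fingers": 4},
    {"dx": 0, "dy": 0, "dz": 0, "wx": 0, "wy": 0, "wz": 0, "fingers": 4}
  ]
}}

```text
time: 20.4
position: [0.5801, -0.1408, 0.2524]
tool_rot: [0.002, 0.994, 0.02, -0.104]
contact_force: [-0.2, -0.2, -0.7]
finger_gap: 0.0398
gripper_force: 0.3
```

```bash
cat >> w.py <<'E'
F=[]
for i in range(4): get_image('wrist');F.append(Rg.T@read_state()['contact_force'])
print('mean',np.mean(F,0).round(2),'grip',read_state()['gripper_force'])
E
python3 w.py
```

```text
pos [ 0.5801 -0.1408  0.2524] F [-0.16 -0.25 -0.73] t 20.4
cm in tool [0.   0.   0.07] cm in goal [0.   0.   0.07] turn [-0.03 -0.01 -0.14]
slope F [-0.02  0.24  0.75] finger x -0.13
mean [-0.86 -0.03  0.14] grip 0.32558463513851166
```

>>> {"api": "move_arm", "payload": {
  "increments": [
    {"dx": 0.05, "dy": 0, "dz": 0, "wx": 0, "wy": 0, "wz": 0, "fingers": 4},
    {"dx": 0, "dy": 0, "dz": 0, "wx": 0, "wy": 0, "wz": 0, "fingers": 4},
    {"dx": 0.05, "dy": 0, "dz": 0, "wx": 0, "wy": 0, "wz": 0, "fingers": 4},
    {"dx": 0, "dy": 0, "dz": 0, "wx": 0, "wy": 0, "wz": 0, "fingers": 4},
    {"dx": 0.05, "dy": 0, "dz": 0, "wx": 0, "wy": 0, "wz": 0, "fingers": 4},
    {"dx": 0, "dy": 0, "dz": 0, "wx": 0, "wy": 0, "wz": 0, "fingers": 4},
    {"dx": 0, "dy": 0, "dz": 0, "wx": 0, "wy": 0, "wz": 0, "fingers": 4},
    {"dx": 0, "dy": 0, "dz": 0, "wx": 0, "wy": 0, "wz": 0, "fingers": 4},
    {"dx": 0, "dy": 0, "dz": 0, "wx": 0, "wy": 0, "wz": 0, "fingers": 4},
    {"dx": 0, "dy": 0, "dz": 0, "wx": 0, "wy": 0, "wz": 0, "fingers": 4}
  ]
}}

```text
time: 21.6
position: [0.5813, -0.1407, 0.252]
tool_rot: [0.002, 0.994, 0.02, -0.105]
contact_force: [-4.0, 0.7, 2.4]
finger_gap: 0.0397
gripper_force: 2.1
```

```bash
python3 w.py
```

```text
pos [ 0.5813 -0.1407  0.252 ] F [-3.99  0.69  2.41] t 21.6
cm in tool [-0.13  0.    0.06] cm in goal [-0.13  0.    0.06] turn [-0.03  0.04 -0.14]
slope F [-4.37 -0.87 -1.53] finger x -0.1287
mean [-5.41  0.39 -0.41] grip 2.3016717780410545
```

The stop is felt: about 5.4 N along the slope with the advance stalled, and finger x fits the stop at about -12. I back off uphill, then up.

>>> {"api": "move_arm", "payload": {
  "increments": [
    {"dx": -0.1, "dy": 0, "dz": 0, "wx": 0, "wy": 0, "wz": 0, "fingers": 4},
    {"dx": -0.5, "dy": 0, "dz": 0, "wx": 0, "wy": 0, "wz": 0, "fingers": 4},
    {"dx": -1, "dy": 0, "dz": 0, "wx": 0, "wy": 0, "wz": 0, "fingers": 4},
    {"dx": 0, "dy": 0, "dz": -1, "wx": 0, "wy": 0, "wz": 0, "fingers": 4},
    {"dx": 0, "dy": 0, "dz": -3, "wx": 0, "wy": 0, "wz": 0, "fingers": 4},
    {"dx": 0, "dy": 0, "dz": -4, "wx": 0, "wy": 0, "wz": 0, "fingers": 4},
    {"dx": 0, "dy": 0, "dz": -4, "wx": 0, "wy": 0, "wz": 0, "fingers": 4},
    {"dx": 0, "dy": 0, "dz": -4, "wx": 0, "wy": 0, "wz": 0, "fingers": 4},
    {"dx": 0, "dy": 0, "dz": 0, "wx": 0, "wy": 0, "wz": 0, "fingers": 4},
    {"dx": 0, "dy": 0, "dz": 0, "wx": 0, "wy": 0, "wz": 0, "fingers": 4}
  ]
}}

```text
time: 22.8
position: [0.5995, -0.14, 0.4142]
tool_rot: [0.003, 0.995, 0.02, -0.102]
contact_force: [0.0, 0.7, -0.6]
finger_gap: 0.0398
gripper_force: 0.0
```

Run:
```python
from goal import *
rel(B(-.15,0,.3))
im,m=snap('wrist','w5.png')
print('rail ends',proj(m,[B(-.195,.03,0),B(-.195,-.03,0)]).round(1).tolist())
print('lip tip',proj(m,[B(-.0262,.025,.024),B(-.0262,-.025,.024)]).round(1).tolist())
c=B(-.068,0,.014);print('lid sides',proj(m,[c+ey*.056,c-ey*.056,c-ex*.056,B(-.068,0,.046)]).round(1).tolist())
snap('side','s5.png')
```

```text
pos [ 0.5995 -0.14    0.4142] F [ 0.03  0.71 -0.58] t 22.8
cm in tool [-0.55 -0.01  4.95] cm in goal [-0.53 -0.    4.95] turn [ 0.05 -0.24 -0.15]
rail ends [[283.5, 268.9], [347.0, 268.7]]
lip tip [[281.0, 70.9], [347.7, 70.7]]
lid sides [[245.4, 129.1], [383.9, 128.6], [314.9, 197.3], [314.5, 129.5]]
```

View pics/w5.png

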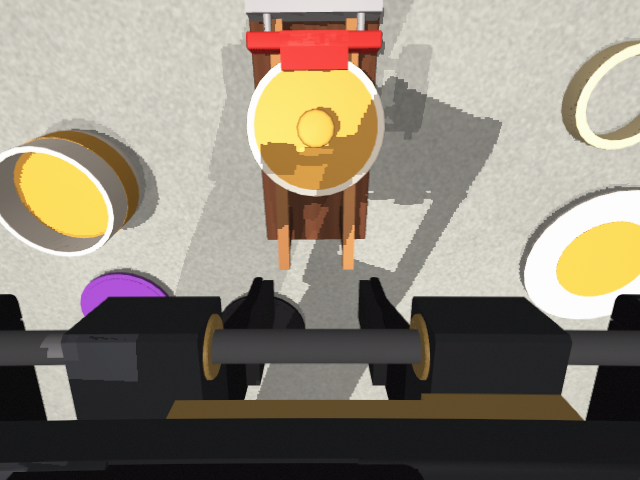

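The lid's edge is under the red lip, centred (knob at (315,129), lip centre at about (314,60)). The rail ends sit at (284,269) and (348,269), as predicted, so the rest has not moved.

```bash
python3 -c "
from plant import *
print(hand_in())"
```

```text
the job is handed in; nothing more can be done
None
```

The gold lid was set down at the top of the rails, released, then pushed under the red lip until it bore on the stop at about 5.4 N, roughly centred, with the rest unmoved in the last picture; the job is handed in after about 23 s.

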